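# Close the fume filter box on the welding bench

## Task

Put the yellow cover back on the open blue fume filter box: pick it up by its black handle, tilt it so that its metal lip hooks under the orange ledge, then swing it down until it lies flat and fully home on its seat inside the rim, and let go. Leave the grey cover with the red handle where it lies.

Things in the scene. Friction and masses are not known exactly. Their poses are not given: they have to be found in the camera images.
- filter_box: Fixed blue open box 194 (x) x 170 x 80 mm, yaw to 0.35. Origin: underside centre; x away from ledge side (-x, facing robot). 12 mm rim, top z 75 mm; in it a recess x -85..85, y -73..73 with grey seat at z 55. Orange ledge (z 75-80) overhangs x -85..-63: slot under it 20 mm high, 22 deep, open to +x. Opening beside the ledge, 148 mm, is shorter than the cover: tilt it in, lip first. 28 mm pipe stub at +x.
- cover_grip (a point): Centre of the black bar handle of the loose yellow cover, 38 mm above its underside, over the panel's centre. Bar 18 (x) x 90 (y) x 24 mm tall, 20 mm clear above the panel, posts at y +-38. Cover axes: x away from lip, y along bar, z up. Panel 140 (x) x 130 x 6 mm; 0.35 kg, balanced near the handle. Starts flat on the bench, lip to the robot, yaw to 0.4.
- cover_lip (a point): Tip of the yellow cover's bare metal lip: middle of the lower edge of its free end, 92 mm in -x and 38 mm below cover_grip, same axes. Lip 22 mm long (x), 110 wide, 5 thick, level with the panel's underside; cover 162 mm long in all. A tilt of 0.3 rad, far edge up, suits the slot. Home: tip at box x -85..-77, y within 8 of 0, z 55 mm, cover level.
- grey_grip (a point): Centre of the red bar handle (18 x 90 x 24 mm, 38 mm above the bench) of a loose grey cover, 160 x 160 x 6 mm, no lip, of another machine. Bystander: leave it where it lies.
Things that resemble listed ones, but are neither listed nor needed, are in the scene too. What is shaped like the part that bears cover_grip but brown is not meant.

How it is judged:
By the outcome, as a careful person would: the job done as asked, in the order asked, and still so for the second after the job is handed in, with the robot touching nothing.
It also fails if it takes over 43 s, if anything falls off the work surface, if the arm or the gripper's body presses on something with over 40 N, if the wrist force passes 120 N, or if a joint passes its speed limit or range.

## Robot

A 6-joint arm with a two-finger parallel gripper is mounted at the origin on the work surface. World frame = base frame: x ahead of the robot, y to its left, z up, the work surface at z = 0. Lengths are in m, angles in rad, forces in N, time in s.
With the tool pointing down it reaches from about 0.3 to 0.875 m from the base axis. Payload 6.4 kg.
Tool frame: the origin (TCP) lies between the finger pads; the fingertips stand ahead of it and the grasp point (between the pads) lies 6 mm ahead of it (ctrl.tips_ahead is the z of the fingertips in the tool frame, in m); z points along the fingers, y is the line along which they close (so a half turn about z gives the same grasp; the last joint's range is limited). The gripper opens to 85 mm and grips with 20 to 120 N. Pads are 22 mm wide; open, the fingers measure 114 mm over their backs; the gripper's body (76 mm by 85 mm) begins 54 mm behind the grasp point. The pads swing forward as they close: fully open they stand 13 mm farther back than shut.
Start: joints at [1.112, 0.181, 1.607, -0, 1.354, -0.206], TCP at [0.144, 0.557, 0.23] pointing down, gripper open.
Joint ranges: [-2.99, 2.99], [-0.89, 2.07], [0.3, 2.58], [-1.14, 4.28], [0, 2.63], [-3.12, 3.12]. Speed limits (rad/s): [2.57, 2.57, 3.01, 3.14, 3.14, 3.14].

## Interface

Orientations are given as [roll, pitch, yaw] about the fixed x, y, z axes, in that order (R = Rz(yaw) Ry(pitch) Rx(roll)).
In Python, from workcell import readout, viewer, job_done, ctrl gives the robot as it stands. The module is installed in compiled form; this text tells all that it offers.
- The arm moves only by the tool step_arm, never from a script. Its argument "rows" is a list that holds one entry, the list of rows, each a list of 7 numbers: the closure, from 0 (fully open) to 1 (shut), then the shift along the tool's x, y, z in units of 30 mm (1.0 is 30 mm), then the turn, a rotation vector about the tool's x, y, z in units of 6 degrees (1.0 is 6 degrees). A call has exactly 10 rows; each row shifts and turns the commanded pose from where the row before left it, along the tool's axes as they then stand; what a row does not reach is not made up. A row lasts 1/8 s, in which the tool goes at most 62.5 mm and 10.7 degrees, less where a joint would pass 70% of its speed; a pose out of reach is approached as far as the arm can. A call is refused whole if a number of a shift passes 1 or a number of a turn 1, either way. A call with a gripper value outside its range is refused whole. The fingers move at their own pace and stop on an object; "newtons" is the grip in N (left out, the last holds). Time passes only in rows, so rows that do not move let the fingers close, or fill a call up. It gives the time, the measured TCP pose, the force, the opening and the grip force at its end, in the units of the state.
- readout.get_obs(): the state, without advancing time (a new reading comes with each control period).
- viewer.get_image(name): name is "side" or "top"; returns a dict with "image" (384x512x3 uint8, red, green, blue), "K" (3x3 intrinsics, pixels), "R" (3x3) and "t" (3): a world point X has camera coordinates R X + t. Camera axes: x right, y down, z forward; pixel columns grow to the right and rows downward; lengths in m; the calibration is good to about 2 mm. A picture is of the moment at which its call begins. There is no depth.
- job_done(): hands the job in; it is judged then, once.
The state is a dict: "time_s": time; "joint_pos": joint angles; "joint_vel": joint speeds; "effort": joint torques, N m; "ee_pos": TCP position; "tcp_rot": TCP orientation; "ft_force": force on the tool from outside, world axes, zero at the start; "ft_torque": the same for the moment, N m; "gripper_width": finger opening in m; "gripper_force": force on a finger pad.
Only numpy, scipy, OpenCV 4.12 (cv2) and the standard library are available. Lean on these libraries where they do the work, as an engineer would, in place of code of your own. Each camera call takes 0.05 s, during which the arm holds its last target. There are 200 camera calls.

## Working session

There is one attempt and no reset: what is moved stays moved. The work goes in short steps, Python scripts to look and compute and a tool call to move; the robot and the scene stay as the last step left them, time stands still between calls to the robot, and variables do not carry over. Pictures are saved under pics/ and viewed, at most 10 in all, crops included, and the job is handed in when it is done.

Besides the shell and the picture viewer there is one more tool, called after ">>>" by a JSON object that holds its "fn" and its "kwargs", one argument or row to a line. step_arm: Moves the arm, as the interface text tells. Its arguments: {"type":"object","properties":{"rows":{"type":"array"},"newtons":{"type":"number"}},"required":["rows"]}

```bash
mkdir -p pics; ls; python3 - <<'E'
from workcell import readout, viewer, ctrl
import cv2, numpy as np, pickle
d={n:viewer.get_image(n) for n in("top","side")}
pickle.dump(d,open("v0.pkl","wb"))
for n in d:
    cv2.imwrite(f"pics/{n}0.png",cv2.resize(d[n]["image"][:,:,::-1],None,fx=1.5,fy=1.5,interpolation=cv2.INTER_CUBIC))
    print(n,d[n]["K"].round(1).tolist(),d[n]["R"].round(3).tolist(),d[n]["t"].round(3).tolist())
print(ctrl.tips_ahead,readout.get_obs())
E
```

```text
pics
top [[401.3, 0.0, 253.7], [0.0, 401.3, 189.6], [0.0, 0.0, 1.0]] [[-0.016, -1.0, -0.0], [-0.98, 0.016, -0.197], [0.197, -0.003, -0.98]] [-0.032, 0.429, 1.174]
side [[390.0, 0.0, 250.0], [0.0, 390.0, 185.7], [0.0, 0.0, 1.0]] [[0.954, -0.3, 0.016], [-0.134, -0.472, -0.872], [0.269, 0.829, -0.49]] [-0.429, 0.087, 1.125]
0.025 {'time_s': 0.1, 'joint_pos': array([ 1.11171175e+00,  1.81465009e-01,  1.60791212e+00, -4.99169181e-06,
        1.35378500e+00, -2.06289577e-01]), 'joint_vel': array([ 0.00038834, -0.00242082, -0.00206001, -0.00043491,  0.00147134,
        0.00109413]), 'effort': array([-4.69025381e-04, -4.45882094e+01, -3.52236307e+01, -3.87014243e-04,
        4.19065953e-03, -2.67651996e-05]), 'ee_pos': array([0.14356814, 0.55627609, 0.22907323]), 'tcp_rot': array([-3.14005546e+00, -3.16704168e-04,  2.88879849e+00]), 'ft_force': array([0.13289643, 0.36205841, 0.29410322]), 'ft_torque': array([ 0.01450843,  0.06058829, -0.0213435 ]), 'gripper_force': 0.0, 'gripper_width': 0.08545739456653079}
```

View pics/top0.png

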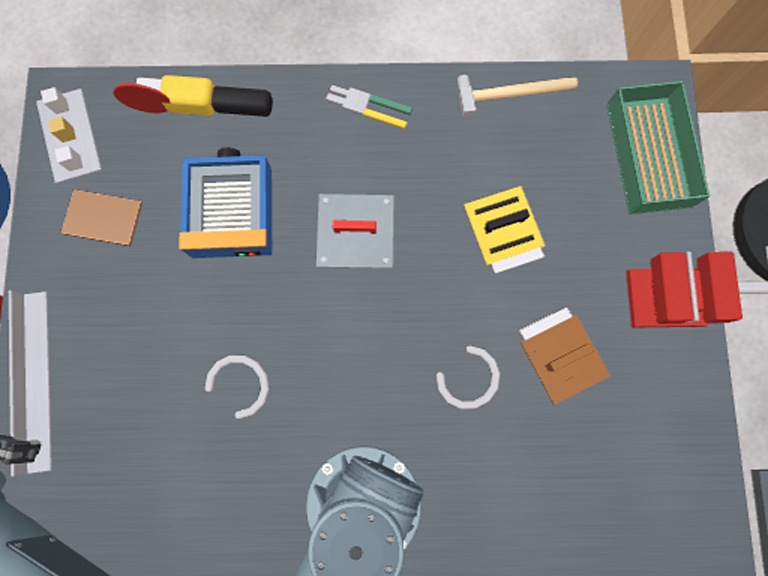

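View pics/side0.png

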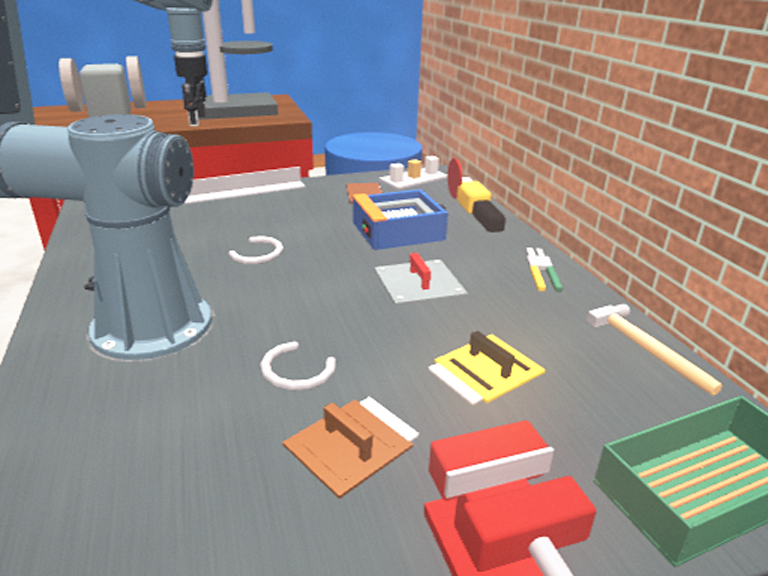

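The candidates for the loose cover, in 1.5x top view pixels, are:
- yellow panel with black bar at (505,222) and its lip at (517,260)
- brown lookalike at (565,358)
- grey cover with red bar at (355,228)

The yellow one matches: it has a black handle and its lip faces the robot. The blue box is at (226,205), with its orange ledge at (223,240). Next I'll measure and take a confirming crop.

```bash
cat > h.py <<'E'
import numpy as np, cv2
from scipy.spatial.transform import Rotation as Ro
def cast(v,uv,z):
    uv=np.atleast_2d(uv).astype(float)
    d=np.c_[uv,np.ones(len(uv))]@np.linalg.inv(v["K"]).T@v["R"]
    c=-v["R"].T@v["t"]
    return c+d*((z-c[2])/d[:,2])[:,None]
def blob(v,lo,hi,roi):  # HSV mask in ROI (x0,y0,x1,y1), largest contour
    h=cv2.cvtColor(v["image"],cv2.COLOR_RGB2HSV); m=cv2.inRange(h,np.array(lo),np.array(hi))
    k=np.zeros_like(m); x0,y0,x1,y1=roi; k[y0:y1,x0:x1]=m[y0:y1,x0:x1]
    c,_=cv2.findContours(k,cv2.RETR_EXTERNAL,cv2.CHAIN_APPROX_NONE)
    return max(c,key=cv2.contourArea).reshape(-1,2)
def rect(v,c,z):
    p=cast(v,c,z)[:,:2]; r=cv2.minAreaRect((p*1000).astype(np.float32)); return r
E
python3 - <<'E'
import pickle; from h import *
d=pickle.load(open("v0.pkl","rb")); t=d["top"]; s=d["side"]
def show(n,v,c,z): r=rect(v,c,z); print(n,np.round(r[0],1),np.round(r[1],1),round(r[2],2))
show("yellow top",t,blob(t,(20,100,80),(35,255,255),(295,110,375,190)),.006)
show("yellow side",s,blob(s,(20,100,80),(35,255,255),(280,210,370,275)),.006)
show("lip top",t,blob(t,(0,0,190),(180,40,255),(295,150,375,190)),.005)
show("handle top",t,blob(t,(0,0,0),(180,255,60),(320,135,355,158)),.05)
show("ledge top",t,blob(t,(8,120,120),(20,255,255),(110,140,190,175)),.08)
show("ledge side",s,blob(s,(8,120,120),(20,255,255),(230,120,265,155)),.08)
show("box blue top",t,blob(t,(100,130,60),(125,255,255),(110,95,190,175)),.075)
show("red handle",t,blob(t,(0,150,100),(6,255,255),(215,140,260,160)),.05)
a=t["image"][90:190,100:190]; b=t["image"][110:200,300:400]
a=cv2.resize(a,(450,500),interpolation=cv2.INTER_CUBIC); b=cv2.resize(b,(340,500),interpolation=cv2.INTER_CUBIC) if 0 else cv2.resize(b,(350,315),interpolation=cv2.INTER_CUBIC)
o=np.zeros((500,800,3),np.uint8); o[:,:450]=a; o[:315,450:]=b
cv2.imwrite("pics/crop1.png",o[:,:,::-1])
E
```

```text
yellow top [ 561.9 -302.2] [142.3 131.9] 17.52
yellow side [ 562.3 -304.9] [143.5 134.9] 17.52
lip top [ 484.9 -327. ] [ 21.1 110.2] 17.72
handle top [ 556.3 -299.8] [19.3 93.6] 17.18
ledge top [518.2 274.9] [ 35.  167.4] 1.01
ledge side [520.8 312.5] [245.8  83. ] 76.49
box blue top [590.8 272.2] [209.7 180.9] 1.17
red handle [549.9  13.7] [86.8 25. ] 86.71
```

View pics/crop1.png

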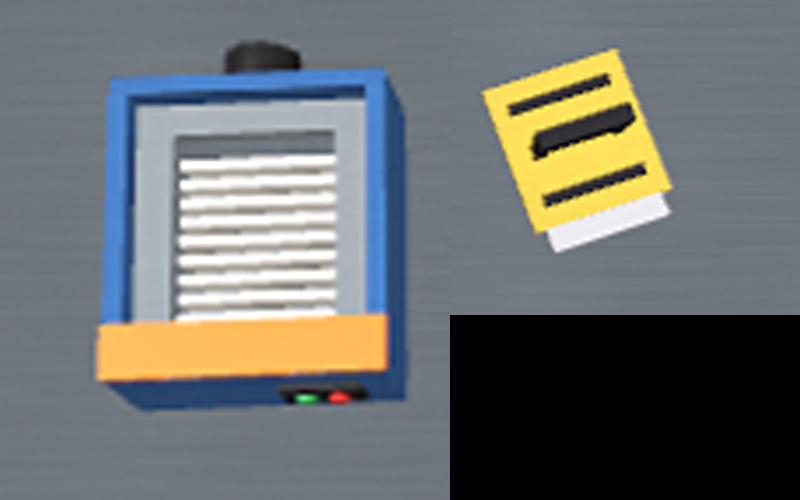

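The crop confirms it: yellow panel, black bar at about (584,130), white lip at the bottom towards the robot. The box opening is clear and the ledge is nearest the robot.

- **Cover:** grip at about (0.561, -0.302), yaw 17.5°. The sizes check out at 142x132, lip 21x110.
- **Box:** origin at about (0.598, 0.276), yaw about 1.1°. The ledge edge and far rim agree.

First move: turn the tool 58° about its z.

>>> {"fn": "step_arm", "kwargs": {
  "rows": [
    [[0, 0, 0, 0, 0, 0, 0.967], [0, 0, 0, 0, 0, 0, 0.967], [0, 0, 0, 0, 0, 0, 0.967], [0, 0, 0, 0, 0, 0, 0.967], [0, 0, 0, 0, 0, 0, 0.967], [0, 0, 0, 0, 0, 0, 0.967], [0, 0, 0, 0, 0, 0, 0.967], [0, 0, 0, 0, 0, 0, 0.967], [0, 0, 0, 0, 0, 0, 0.967], [0, 0, 0, 0, 0, 0, 0.967]]
  ],
  "newtons": 60
}}

```text
time_s: 1.35
ee_pos: [0.1437, 0.5564, 0.2293]
tcp_rot: [-3.141, 0.001, 1.873]
ft_force: [-0.1, 0.7, 0.2]
gripper_width: 0.0857
gripper_force: 0.0
```

```bash
cat >> h.py <<'E'
def rpy(r): return Ro.from_euler("xyz",r)
def go(p,rot,pt,rt):  # total shift (units, tool axes now) and turn (units) to target
    R=rpy(rot); T=rpy(rt)
    print("shift",(R.inv().apply(np.array(pt)-p)/.03).round(2),"turn",((R.inv()*T).as_rotvec(degrees=True)/6).round(2))
E
python3 - <<'E'
from h import *; from workcell import readout
o=readout.get_obs(); print(o["ee_pos"],o["tcp_rot"])
go(o["ee_pos"],o["tcp_rot"],[.561,-.302,.12],[np.pi,0,np.radians(107.5)])
E
```

```text
[0.14365397 0.55642556 0.22931903] [-3.14082512e+00  8.06773618e-04  1.87281155e+00]
shift [-31.45   4.77   3.67] turn [-0.01  0.01 -0.03]
```

>>> {"fn": "step_arm", "kwargs": {
  "rows": [
    [[0, -1, 0.15, 0, 0, 0, 0], [0, -1, 0.15, 0, 0, 0, 0], [0, -1, 0.15, 0, 0, 0, 0], [0, -1, 0.15, 0, 0, 0, 0], [0, -1, 0.15, 0, 0, 0, 0], [0, -1, 0.15, 0, 0, 0, 0], [0, -1, 0.15, 0, 0, 0, 0], [0, -1, 0.15, 0, 0, 0, 0], [0, -1, 0.15, 0, 0, 0, 0], [0, -1, 0.15, 0, 0, 0, 0]]
  ]
}}

```text
time_s: 2.6
ee_pos: [0.277, 0.2831, 0.2296]
tcp_rot: [-3.141, 0.0, 1.876]
ft_force: [0.4, 0.8, -0.4]
gripper_width: 0.0855
gripper_force: 0.0
```

>>> {"fn": "step_arm", "kwargs": {
  "rows": [
    [[0, -1, 0.15, 0, 0, 0, 0], [0, -1, 0.15, 0, 0, 0, 0], [0, -1, 0.15, 0, 0, 0, 0], [0, -1, 0.15, 0, 0, 0, 0], [0, -1, 0.15, 0, 0, 0, 0], [0, -1, 0.15, 0, 0, 0, 0], [0, -1, 0.15, 0, 0, 0, 0], [0, -1, 0.15, 0, 0, 0, 0], [0, -1, 0.15, 0, 0, 0, 0], [0, -1, 0.15, 0, 0, 0, 0]]
  ]
}}

```text
time_s: 3.85
ee_pos: [0.4101, 0.0107, 0.2296]
tcp_rot: [-3.141, -0.0, 1.876]
ft_force: [0.4, 1.0, -0.2]
gripper_width: 0.0855
gripper_force: 0.0
```

>>> {"fn": "step_arm", "kwargs": {
  "rows": [
    [[0, -1, 0.15, 0, 0, 0, 0], [0, -1, 0.15, 0, 0, 0, 0], [0, -1, 0.15, 0, 0, 0, 0], [0, -1, 0.15, 0, 0, 0, 0], [0, -1, 0.15, 0.3, 0, 0, 0], [0, -1, 0.15, 0.4, 0, 0, 0], [0, -1, 0.15, 0.4, 0, 0, 0], [0, -1, 0.15, 0.4, 0, 0, 0], [0, -1, 0.15, 0.5, 0, 0, 0], [0, -0.7, 0.15, 0.5, 0, 0, 0]]
  ]
}}

```text
time_s: 5.1
ee_pos: [0.5406, -0.2536, 0.1539]
tcp_rot: [-3.141, -0.0, 1.875]
ft_force: [0.4, 0.2, 0.8]
gripper_width: 0.0856
gripper_force: 0.0
```

```bash
python3 - <<'E'
from h import *; from workcell import readout
o=readout.get_obs(); print(o["ee_pos"],o["tcp_rot"],o["time_s"])
go(o["ee_pos"],o["tcp_rot"],[.561,-.302,.044],[np.pi,0,np.radians(107.5)])
E
```

```text
[ 0.54055657 -0.25355846  0.15390402] [-3.14114286e+00 -4.30569191e-04  1.87548784e+00] 5.1
shift [-1.75  0.17  3.66] turn [-0.   -0.   -0.01]
```

>>> {"fn": "step_arm", "kwargs": {
  "rows": [
    [[0, -0.6, 0.06, 0.1, 0, 0, 0], [0, -0.6, 0.06, 0.3, 0, 0, 0], [0, -0.55, 0.05, 0.5, 0, 0, 0], [0, 0, 0, 0.6, 0, 0, 0], [0, 0, 0, 0.6, 0, 0, 0], [0, 0, 0, 0.6, 0, 0, 0], [0, 0, 0, 0.5, 0, 0, 0], [0, 0, 0, 0.3, 0, 0, 0], [0, 0, 0, 0.15, 0, 0, 0], [0, 0, 0, 0, 0, 0, 0]]
  ]
}}

```text
time_s: 6.35
ee_pos: [0.5611, -0.301, 0.0454]
tcp_rot: [3.142, 0.0, 1.876]
ft_force: [-0.4, -0.5, -0.2]
gripper_width: 0.0854
gripper_force: 0.0
```

>>> {"fn": "step_arm", "kwargs": {
  "rows": [
    [[1, 0, 0, 0, 0, 0, 0], [1, 0, 0, 0, 0, 0, 0], [1, 0, 0, 0, 0, 0, 0], [1, 0, 0, 0, 0, 0, 0], [1, 0, 0, 0, 0, 0, 0], [1, 0, 0, 0, 0, 0, 0], [1, 0, 0, 0, 0, 0, 0], [1, 0, 0, 0, 0, 0, 0], [1, 0, 0, 0, 0, 0, 0], [1, 0, 0, 0, 0, 0, 0]]
  ],
  "newtons": 70
}}

```text
time_s: 7.6
ee_pos: [0.5613, -0.3012, 0.046]
tcp_rot: [3.141, 0.0, 1.876]
ft_force: [-0.9, 0.6, 4.8]
gripper_width: 0.0142
gripper_force: 68.6
```

```bash
python3 - <<'E'
from h import *; from workcell import readout,viewer; import pickle
o=readout.get_obs(); print(o["ee_pos"],o["tcp_rot"],o["gripper_width"],o["gripper_force"],o["ft_force"])
d={n:viewer.get_image(n) for n in("top","side")}; pickle.dump(d,open("v1.pkl","wb"))
t=d["top"]; r=rect(t,blob(t,(20,100,80),(35,255,255),(295,110,375,190)),.006); print(r)
r=rect(t,blob(t,(0,0,190),(180,40,255),(295,155,375,190)),.005); print("lip",r)
cv2.imwrite("pics/s1.png",cv2.resize(d["side"]["image"][150:330,200:440,::-1],(800,600)))
E
```

```text
[ 0.56128918 -0.30115241  0.04595935] [3.14130166e+00 4.67192839e-04 1.87619082e+00] 0.014200746463467737 68.64727735519409 [-0.90900562  0.61914894  4.83298718]
((513.898193359375, -373.86431884765625), (15.220152854919434, 32.58950424194336), 48.513954162597656)
lip ((494.14935302734375, -358.97369384765625), (21.22317886352539, 43.663150787353516), 17.781513214111328)
```

View pics/s1.png

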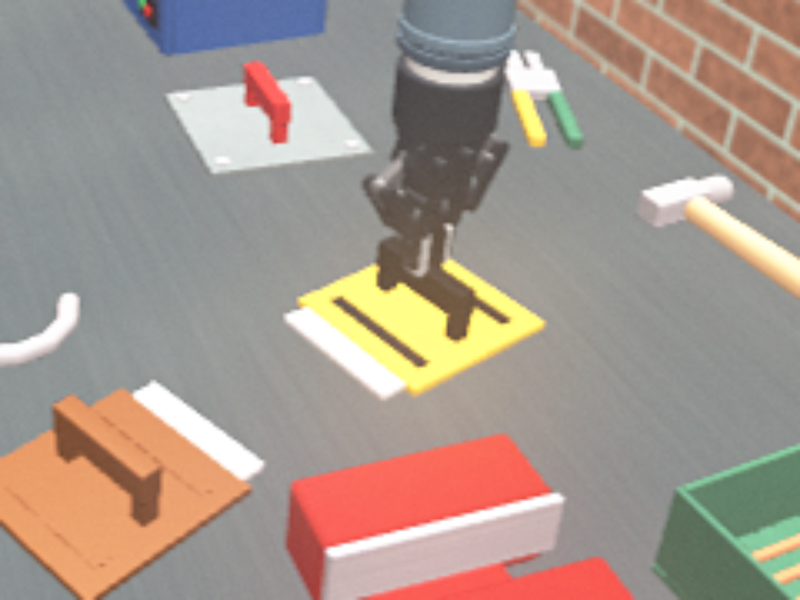

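The gripper is on the black bar of the yellow cover, with the bar centre near (430,280) in the crop. Lift it.

>>> {"fn": "step_arm", "kwargs": {
  "rows": [
    [[1, 0, 0, -0.2, 0, 0, 0], [1, 0, 0, -0.4, 0, 0, 0], [1, 0, 0, -0.6, 0, 0, 0], [1, 0, 0, -0.8, 0, 0, 0], [1, 0, 0, -0.9, 0, 0, 0.5], [1, 0, 0, -0.9, 0, 0, 0.5], [1, 0, 0, -0.9, 0, 0, 0.5], [1, 0, 0, -0.9, 0, 0, 0.5], [1, 0, 0, -0.7, 0, 0, 0.5], [1, 0, 0, -0.3, 0, 0, 0.23]]
  ]
}}

```text
time_s: 8.95
ee_pos: [0.5617, -0.3014, 0.2462]
tcp_rot: [3.139, 0.002, 1.59]
ft_force: [1.0, -0.0, -3.3]
gripper_width: 0.0143
gripper_force: 68.5
```

```bash
cat >> h.py <<'E'
BOX=np.array([.5982,.2763,0]); BY=.019
TIP=np.array([-.001,-.092,.046])   # lip tip in tool frame
def target(tx,tz,tilt,ty=0.):      # tool pose with tip at box (tx,ty,tz), far edge up by tilt
    T=Ro.from_euler("z",BY+np.pi/2)*Ro.from_euler("x",np.pi)*Ro.from_euler("x",-tilt)
    p=BOX+Ro.from_euler("z",BY).apply([tx,ty,tz])-T.apply(TIP)
    return p,T.as_euler("xyz")
E
python3 - <<'E'
from h import *; from workcell import readout,viewer; import pickle
o=readout.get_obs(); print(o["ee_pos"],o["tcp_rot"],o["gripper_width"],o["gripper_force"],o["ft_force"])
p,r=target(-.04,.13,.3); print(p,r); go(o["ee_pos"],o["tcp_rot"],p,r)
d={n:viewer.get_image(n) for n in("top","side")}; pickle.dump(d,open("v2.pkl","wb"))
cv2.imwrite("pics/s2.png",np.hstack([cv2.resize(d[n]["image"][y:y+200,x:x+200,::-1],(400,400)) for n,x,y in(("side",200,80),("top",270,60))]))
E
```

```text
[ 0.56167861 -0.30144732  0.24620646] [3.13878504e+00 2.38413669e-03 1.58952920e+00] 0.014288590101938154 68.54979515075684 [ 0.9808417  -0.01249789 -3.25713399]
[0.63247184 0.27795142 0.20113334] [2.84159265 0.         1.58979633]
shift [19.27  2.72  1.46] turn [-2.84  0.02  0.  ]
```

View pics/s2.png

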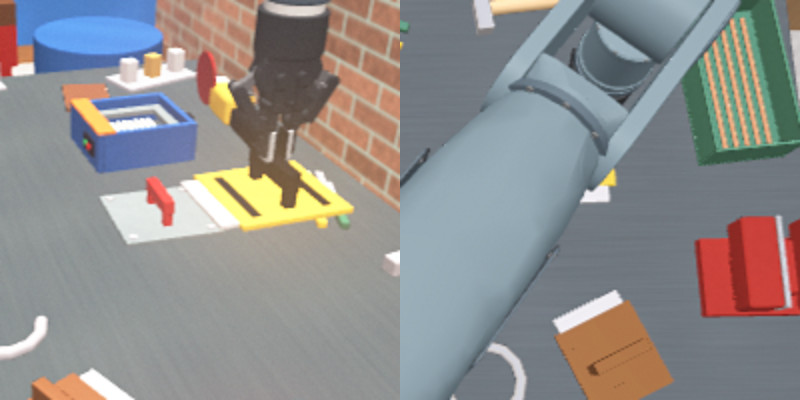

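The cover is held level and clear at (270,195) in the side half. Next, traverse toward the box and tilt on the way.

>>> {"fn": "step_arm", "kwargs": {
  "rows": [
    [[1, 0.5, 0, 0, -0.28, 0, 0], [1, 0.9, 0, 0, -0.28, 0, 0], [1, 1, 0, 0, -0.28, 0, 0], [1, 1, 0, 0, -0.28, 0, 0], [1, 1, 0, 0, -0.28, 0, 0], [1, 1, 0, 0, -0.28, 0, 0], [1, 1, 0, 0, -0.28, 0, 0], [1, 1, 0, 0, -0.28, 0, 0], [1, 1, 0, 0, -0.28, 0, 0], [1, 1, 0, 0, -0.28, 0, 0]]
  ]
}}

```text
time_s: 10.3
ee_pos: [0.5545, -0.0179, 0.242]
tcp_rot: [2.85, -0.001, 1.591]
ft_force: [0.0, 0.0, -3.7]
gripper_width: 0.0139
gripper_force: 68.7
```

```bash
python3 - <<'E'
from h import *; from workcell import readout
o=readout.get_obs(); p,r=target(-.04,.13,.3); go(o["ee_pos"],o["tcp_rot"],p,r)
E
```

```text
shift [9.81 2.29 2.12] turn [-0.08 -0.01  0.01]
```

>>> {"fn": "step_arm", "kwargs": {
  "rows": [
    [[1, 1, 0.22, 0.2, -0.04, 0, 0], [1, 1, 0.25, 0.2, -0.04, 0, 0], [1, 1, 0.25, 0.2, 0, 0, 0], [1, 1, 0.25, 0.2, 0, 0, 0], [1, 1, 0.25, 0.2, 0, 0, 0], [1, 1, 0.25, 0.2, 0, 0, 0], [1, 1, 0.25, 0.2, 0, 0, 0], [1, 1, 0.25, 0.2, 0, 0, 0], [1, 1, 0.25, 0.2, 0, 0, 0], [1, 0.8, 0.07, 0.2, 0, 0, 0]]
  ]
}}

```text
time_s: 11.55
ee_pos: [0.6325, 0.2775, 0.2046]
tcp_rot: [2.843, 0.001, 1.591]
ft_force: [0.5, -0.6, -3.5]
gripper_width: 0.0144
gripper_force: 68.7
```

```bash
python3 - <<'E'
from h import *; from workcell import readout,viewer; import pickle
o=readout.get_obs(); print(o["ee_pos"],o["tcp_rot"])
p,r=target(-.05,.09,.3); go(o["ee_pos"],o["tcp_rot"],p,r)
R=rpy(o["tcp_rot"]); d={n:viewer.get_image(n) for n in("top","side")}; pickle.dump(d,open("v3.pkl","wb"))
s=d["side"]
for q in ([0,.0,0],[-.055,0,0],[.055,0,0]):   # predicted lip edge pixels, side and top
    X=o["ee_pos"]+R.apply(TIP+q)
    print([(lambda c:(v["K"]@c/c[2])[:2].round(1))(v["R"]@X+v["t"]) for v in (d["side"],d["top"])])
cv2.imwrite("pics/s3.png",np.hstack([cv2.resize(d[n]["image"][y:y+130,x:x+130,::-1],(400,400),interpolation=cv2.INTER_CUBIC) for n,x,y in(("side",195,60),("top",95,80))]))
E
```

```text
[0.63252013 0.27748894 0.20460565] [2.84261714e+00 8.00535138e-04 1.59140445e+00]
shift [ 0.02 -0.75  1.29] turn [-0.01  0.    0.02]
[array([256.2, 122.2]), array([143.6, 140.7])]
[array([261.3, 127.4]), array([162.8, 140. ])]
[array([251.4, 117.4]), array([124.4, 141.4])]
```

View pics/s3.png

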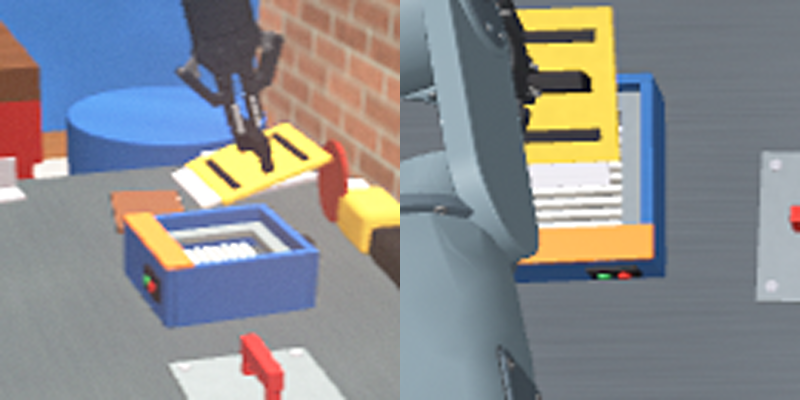

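The tilted cover hangs over the box. The lip's right corner in the top view is at (607,187) in the crop, which is full-image (162.3,140.8). The prediction was (162.8,140.0), so the model holds. Next, work out the descent and slide.

```bash
python3 - <<'E'
from h import *; from workcell import readout
o=readout.get_obs(); p,r=target(-.045,.059,.3); go(o["ee_pos"],o["tcp_rot"],p,r)
p2,r2=target(-.079,.059,.3); go(p,r,p2,r2)
E
```

```text
shift [-0.02 -0.85  2.31] turn [-0.02 -0.01  0.03]
shift [ 0.   -1.08 -0.33] turn [0. 0. 0.]
```

>>> {"fn": "step_arm", "kwargs": {
  "rows": [
    [[1, 0, -0.06, 0.15, 0, 0, 0], [1, 0, -0.1, 0.3, 0, 0, 0], [1, 0, -0.13, 0.35, 0, 0, 0], [1, 0, -0.13, 0.35, 0, 0, 0], [1, 0, -0.13, 0.35, 0, 0, 0], [1, 0, -0.1, 0.3, 0, 0, 0], [1, 0, -0.1, 0.25, 0, 0, 0], [1, 0, -0.06, 0.16, 0, 0, 0], [1, 0, -0.04, 0.1, 0, 0, 0], [1, 0, 0, 0, 0, 0, 0]]
  ]
}}

```text
time_s: 12.9
ee_pos: [0.6294, 0.2765, 0.1326]
tcp_rot: [2.84, 0.0, 1.59]
ft_force: [0.1, 0.5, -3.6]
gripper_width: 0.0144
gripper_force: 68.8
```

```bash
python3 - <<'E'
from h import *; from workcell import readout
o=readout.get_obs(); print(o["ft_force"]);p,r=target(-.079,.059,.3); go(o["ee_pos"],o["tcp_rot"],p,r)
E
```

```text
[ 0.07615674  0.45487178 -3.63744593]
shift [ 0.05 -1.17 -0.28] turn [ 0.01 -0.    0.  ]
```

>>> {"fn": "step_arm", "kwargs": {
  "rows": [
    [[1, 0, -0.08, -0.02, 0, 0, 0], [1, 0.05, -0.15, -0.04, 0, 0, 0], [1, 0, -0.18, -0.04, 0, 0, 0], [1, 0, -0.18, -0.04, 0, 0, 0], [1, 0, -0.18, -0.04, 0, 0, 0], [1, 0, -0.15, -0.04, 0, 0, 0], [1, 0, -0.12, -0.03, 0, 0, 0], [1, 0, -0.08, -0.02, 0, 0, 0], [1, 0, -0.04, -0.01, 0, 0, 0], [1, 0, 0, 0, 0, 0, 0]]
  ]
}}

```text
time_s: 14.15
ee_pos: [0.5938, 0.2772, 0.1304]
tcp_rot: [2.84, -0.0, 1.59]
ft_force: [-0.9, 0.4, -3.7]
gripper_width: 0.0141
gripper_force: 68.8
```

```bash
python3 - <<'E'
from h import *; from workcell import readout,viewer
o=readout.get_obs(); print(o["ft_force"],o["ft_torque"]);p0,r0=o["ee_pos"],o["tcp_rot"]
R=rpy(r0); b=Ro.from_euler("z",-BY).apply(p0+R.apply(TIP)-BOX); print("tip in box",b.round(4))
for k in range(1,7):
    p,r=target(-.080,.059-.0035*k/6,.3-.05*k); go(p0,r0,p,r); p0,r0=p,r
cv2.imwrite("pics/s4.png",np.hstack([cv2.resize(viewer.get_image(n)["image"][y:y+100,x:x+100,::-1],(400,400),interpolation=cv2.INTER_CUBIC) for n,x,y in(("side",215,90),("top",100,80))]))
E
```

```text
[-0.9410607   0.44499176 -3.72515457] [ 0.02817351  0.28198862 -0.00208303]
tip in box [-0.0786 -0.      0.0591]
shift [-0.    0.02  0.17] turn [ 0.49 -0.    0.  ]
shift [-0.    0.07  0.17] turn [ 0.48 -0.    0.  ]
shift [-0.    0.07  0.17] turn [0.48 0.   0.  ]
shift [-0.    0.07  0.17] turn [ 0.48 -0.   -0.  ]
shift [0.   0.07 0.17] turn [ 0.48 -0.   -0.  ]
shift [0.   0.07 0.17] turn [ 0.48  0.   -0.  ]
```

View pics/s4.png

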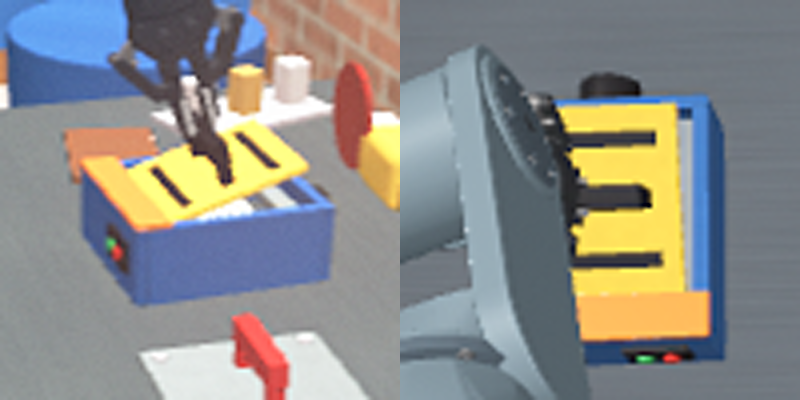

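The lip is hooked under the ledge, at about (130,200) in the side half and (640,315) in the top half, with no contact force. Swing down.

>>> {"fn": "step_arm", "kwargs": {
  "rows": [
    [[1, 0, 0.01, 0.1, 0.29, 0, 0], [1, 0, 0.03, 0.1, 0.29, 0, 0], [1, 0, 0.04, 0.1, 0.29, 0, 0], [1, 0, 0.04, 0.1, 0.29, 0, 0], [1, 0, 0.04, 0.1, 0.29, 0, 0], [1, 0, 0.04, 0.1, 0.29, 0, 0], [1, 0, 0.04, 0.1, 0.29, 0, 0], [1, 0, 0.04, 0.1, 0.29, 0, 0], [1, 0, 0.04, 0.1, 0.28, 0, 0], [1, 0, 0.04, 0.1, 0.28, 0, 0]]
  ]
}}

```text
time_s: 15.5
ee_pos: [0.6094, 0.2776, 0.1022]
tcp_rot: [-3.14, -0.0, 1.59]
ft_force: [-0.8, 0.1, -4.0]
gripper_width: 0.0142
gripper_force: 68.7
```

```bash
python3 - <<'E'
from h import *; from workcell import readout
o=readout.get_obs(); print(o["ft_force"],o["ft_torque"]);p0,r0=o["ee_pos"],o["tcp_rot"]
b=Ro.from_euler("z",-BY).apply(p0+rpy(r0).apply(TIP)-BOX); print("tip in box",b.round(4),p0,r0)
p,r=target(-.080,.0545,0); go(p0,r0,p,r)
E
```

```text
[-0.82716522  0.05533959 -4.01451099] [ 0.03757308 -0.02656107 -0.00424286]
tip in box [-0.0809  0.      0.0564] [0.60939042 0.27757184 0.10224695] [-3.13976834e+00 -4.82672853e-05  1.59027072e+00]
shift [-0.    0.03  0.06] turn [-0.02 -0.    0.  ]
```

>>> {"fn": "step_arm", "kwargs": {
  "rows": [
    [[1, 0, 0.03, 0.02, -0.02, 0, 0], [1, 0, 0, 0.02, 0, 0, 0], [1, 0, 0, 0.02, 0, 0, 0], [1, 0, 0, 0.01, 0, 0, 0], [1, 0, 0, 0.01, 0, 0, 0], [1, 0, 0, 0, 0, 0, 0], [1, 0, 0, 0, 0, 0, 0], [1, 0, 0, 0, 0, 0, 0], [1, 0, 0, 0, 0, 0, 0], [1, 0, 0, 0, 0, 0, 0]]
  ]
}}

```text
time_s: 16.75
ee_pos: [0.6101, 0.2776, 0.101]
tcp_rot: [3.139, 0.0, 1.59]
ft_force: [-4.8, -1.3, 6.6]
gripper_width: 0.014
gripper_force: 70.3
```

Contact is about 10 N, with the tip z at 55 mm and the cover level: it is seated. Release and retreat.

>>> {"fn": "step_arm", "kwargs": {
  "rows": [
    [[0.8, 0, 0, 0, 0, 0, 0], [0.6, 0, 0, 0, 0, 0, 0], [0.3, 0, 0, 0, 0, 0, 0], [0, 0, 0, 0, 0, 0, 0], [0, 0, 0, 0, 0, 0, 0], [0, 0, 0, 0, 0, 0, 0], [0, 0, 0, 0, 0, 0, 0], [0, 0, 0, 0, 0, 0, 0], [0, 0, 0, 0, 0, 0, 0], [0, 0, 0, 0, 0, 0, 0]]
  ]
}}

```text
time_s: 18.0
ee_pos: [0.6102, 0.2776, 0.1001]
tcp_rot: [3.139, -0.0, 1.59]
ft_force: [0.8, 0.3, 0.1]
gripper_width: 0.0853
gripper_force: 0.0
```

>>> {"fn": "step_arm", "kwargs": {
  "rows": [
    [[0, 0, 0, -0.2, 0, 0, 0], [0, 0, 0, -0.4, 0, 0, 0], [0, 0, 0, -0.6, 0, 0, 0], [0, 0, 0, -0.8, 0, 0, 0], [0, 0, 0, -1, 0, 0, 0], [0, -0.8, -0.6, -1, 0, 0, 0], [0, -1, -1, -0.5, 0, 0, 0], [0, -1, -1, 0, 0, 0, 0], [0, -1, -1, 0, 0, 0, 0], [0, -1, -1, 0, 0, 0, 0]]
  ]
}}

```text
time_s: 19.25
ee_pos: [0.4741, 0.1301, 0.2364]
tcp_rot: [3.137, 0.0, 1.591]
ft_force: [-0.1, -0.5, 0.1]
gripper_width: 0.0854
gripper_force: 0.0
```

>>> {"fn": "step_arm", "kwargs": {
  "rows": [
    [[0, -1, -0.3, 0, 0, 0, 0], [0, -1, 0, 0, 0, 0, 0], [0, -1, 0, 0, 0, 0, 0], [0, -1, 0, 0, 0, 0, 0], [0, -1, 0, 0, 0, 0, 0], [0, -0.5, 0, 0, 0, 0, 0], [0, 0, 0, 0, 0, 0, 0], [0, 0, 0, 0, 0, 0, 0], [0, 0, 0, 0, 0, 0, 0], [0, 0, 0, 0, 0, 0, 0]]
  ]
}}

```text
time_s: 20.5
ee_pos: [0.4689, -0.0336, 0.2348]
tcp_rot: [3.14, -0.0, 1.591]
ft_force: [0.6, 0.2, 0.9]
gripper_width: 0.0853
gripper_force: 0.0
```

```bash
python3 - <<'E'
from h import *; from workcell import viewer
d={n:viewer.get_image(n) for n in("top","side")}; t,s=d["top"],d["side"]
for n,v,roi in(("top",t,(110,90,190,160)),("side",s,(230,115,310,165))):
    for z in (.061,):
        r=rect(v,blob(v,(21,100,80),(35,255,255),roi),z); c=Ro.from_euler("z",-BY).apply(np.array([*r[0],0])/1000-BOX*[1,1,0]); print(n,np.round(r[0],1),np.round(r[1],1),r[2],"box",c.round(4))
cv2.imwrite("pics/s5.png",np.hstack([cv2.resize(d[n]["image"][y:y+100,x:x+100,::-1],(400,400),interpolation=cv2.INTER_CUBIC) for n,x,y in(("side",215,90),("top",100,80))]))
E
```

```text
top [611.8 276.7] [139.6 128.7] 1.4275438785552979 box [0.0136 0.0002 0.    ]
side [567.7 318.8] [100.2 169.9] 1.802510142326355 box [-0.0297  0.0431  0.    ]
```

View pics/s5.png

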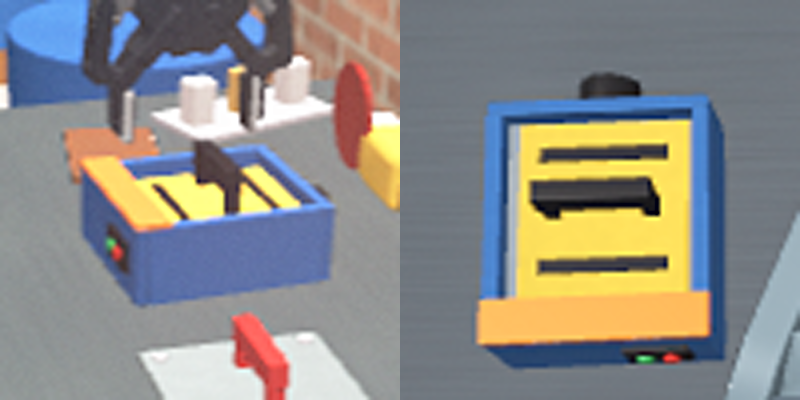

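The cover lies flat inside the rim: its panel is at (600,210) in the top half, the lip is hidden under the ledge at (595,318), and no seat shows at the far end. The panel centre is at box x 13.6 mm, y 0.2 mm, which puts the tip at about -79 mm. It can't be beyond -77 when flat, because the cover is 162 mm long and the recess ends at +85. The grey cover is untouched.

```bash
python3 -c "
from workcell import job_done; print(job_done())"
```

```text
the job is handed in; nothing more can be done
None
```

The yellow cover is back on the blue box, hooked under the orange ledge, flat on its seat and released; I handed the job in at about 20.6 s of the 43 s, with the grey cover left where it lay.

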